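# One new brake pad into the kit tray

### The job

Take the top pad off the stack of new, yellow brake pads and lay it on the black rubber rest in the green kit tray, still lining down, centred on the rest and lengthwise along it. Lower it onto the rest in the gripper, do not drop it, and do not shift the pad under it or the stack of worn, rust-brown pads.

Things in the scene. Friction and masses are not known exactly. Their poses are not given: they have to be found in the camera images.
- pad_top: top new brake pad of three stacked on a flat brown carton 20 mm high. Dark lining 100 x 50 x 11 mm below, yellow steel plate on top: 112 x 56 mm, 6 mm thick, an ear at either end (135 mm over all). 0.3 to 0.47 kg. Origin: centre of its underside; x along its length, z up, upper face at z = 17 mm. The plate's long sides (56 mm apart, overhanging the lining 3 mm) are free to grasp from above.
- pad_under: the like yellow pad right under the top one, same size and axes, within a few mm and degrees of square under it; its plate begins 11 mm below the top pad's plate. It stays where it is.
- rest (a point): centre of the upper face of the black rubber rest, a block 110 x 50 mm in the middle of the fixed green tray (200 x 190 mm). x along the rest's length, y across, z up. The face is 15 mm above the table, 11 mm above the tray's floor, 3 mm above its rim. Steel guide pins, decoration, lie low at the tray's sides, 83 mm from the middle.
- worn_top: top of four worn pads, rust-brown, stacked on a blue-painted plate 12 mm high: same outline as the yellow pads, but each 10 mm thick. Origin: centre of its underside, x along its length, z up. It stays where it is. Carton, blue plate and tray can stand in any order from left to right.
Things that resemble listed ones, but are neither listed nor needed, are in the scene too. Leave any blue, pink or white look-alike of the pad_top alone.

How it is judged:
By the outcome, as a careful person would: the job done as asked, in the order asked, and still so for the second after the job is handed in, with the robot touching nothing.
It also fails if it takes over 38 s, if anything falls off the work surface, if the arm or the gripper's body presses on something with over 40 N, if the wrist force passes 120 N, or if a joint passes its speed limit or range.

### The arm

A 6-joint arm with a two-finger parallel gripper is mounted at the origin on the work surface. World frame = base frame: x ahead of the robot, y to its left, z up, the work surface at z = 0. Lengths are in m, angles in rad, forces in N, time in s.
With the tool pointing down it reaches from about 0.425 to 0.95 m from the base axis. Payload 3.5 kg.
Tool frame: the origin (TCP) lies between the finger pads; the fingertips stand 25 mm ahead of it and the grasp point (between the pads) lies 6 mm ahead of it (ctrl.tips_ahead is the distance from the TCP to the fingertips, in m); z points along the fingers, y is the direction in which the jaws open and shut (so a half turn about z gives the same grasp; the last joint's range is limited). The gripper opens to 85 mm and grips with 20 to 120 N. Pads are 22 mm wide; open, the fingers measure 114 mm over their backs; the gripper's body (76 mm by 85 mm) begins 54 mm behind the grasp point. The pads swing forward as they close: fully open they stand 13 mm farther back than shut.
Start: joints at [1.011, 0.286, 1.577, -0, 1.279, -0.15], TCP at [0.269, 0.619, 0.236] pointing down, gripper open.
Joint ranges: [-2.77, 2.77], [-0.9, 2.22], [0.21, 2.48], [-1.53, 4.67], [0.24, 2.81], [-2.84, 2.84]. Speed limits (rad/s): [2.79, 2.79, 3.14, 3.14, 3.14, 3.14].

### API

Orientations are given as a unit quaternion [x, y, z, w].
In Python, from plant import ctrl, viewer, workorder gives the robot as it stands.
- The arm moves only by the tool drive_tool, never from a script. Its argument "deltas" is a list of rows, each an object of numbers: "dx", "dy", "dz": the shift along the world's x, y, z in m; "rx", "ry", "rz": the turn, a rotation vector about the world's x, y, z in degrees; "jaw": the finger opening in m, from 0 to 0.0854. In form: [{"dx": .., "dy": .., "dz": .., "rx": .., "ry": .., "rz": .., "jaw": ..}, ...]. A call has 1 to 20 rows; each row shifts and turns the commanded pose from where the row before left it; what a row does not reach is not made up. A row lasts 1/8 s, in which the tool goes at most 62.5 mm and 10.7 degrees, less where a joint would pass 70% of its speed; a pose out of reach is approached as far as the arm can. A call with a gripper value outside its range is refused whole. The fingers move at their own pace and stop on an object; "squeeze" is the grip in N (left out, the last holds). Time passes only in rows, so rows that do not move let the fingers close. It gives the time, the measured TCP pose, the force and the opening at its end, in the units of the state.
- ctrl.get_state(): the state, without advancing time (a new reading comes with each control period).
- viewer.read_camera(name): name is "scene" or "side" or "wrist"; returns the picture (420x560x3 uint8, red, green, blue); there is no depth.
- viewer.camera_info(name): a dict with "K" (3x3 intrinsics, pixels), "dist_coeffs" ([k1, k2, p1, p2, k3] as OpenCV has them; the pictures are not rectified), "R" (3x3) and "t" (3): a world point X has camera coordinates R X + t; the wrist camera has in their place "T_tool_cam" (4x4, takes a point from camera to tool coordinates, whose origin is the TCP and whose axes are the flange's). Camera axes: x right, y down, z forward; pixel columns grow to the right and rows downward; lengths in m; the calibration is good to about 2 mm. A picture is of the moment at which its call begins: read the wrist's pose just before it. camera_info takes no time and is no camera call.
- workorder.sign_off(): hands the job in, once; it reports no verdict.
The state is a dict: "time": time; "qpos": joint angles; "dq": joint speeds; "joint_efforts": joint torques, N m; "eef_pos": TCP position; "tcp_rot": TCP orientation; "contact_force": force on the tool from outside, world axes, zero at the start; "wrist_torque": the same for the moment, N m; "opening": opening from 0.0 (shut) to 1.0 (fully open).
Only numpy, scipy, OpenCV 4.12 (cv2) and the standard library are available. Lean on these libraries where they do the work, as an engineer would, in place of code of your own. Each camera call takes 0.05 s, during which the arm holds its last target. There are 200 camera calls.

## Working session

There is one attempt and no reset: what is moved stays moved. The work goes in short steps, Python scripts to look and compute and a tool call to move; the robot and the scene stay as the last step left them, time stands still between calls to the robot, and variables do not carry over. Pictures are saved under pics/ and viewed, and the job is handed in when it is done.

Besides the shell and the picture viewer there is one more tool, called after ">>>" in YAML: its name, and indented under it one key for each argument. drive_tool: Moves the arm, as the interface text tells. Its arguments: {"type":"object","properties":{"deltas":{"type":"array"},"squeeze":{"type":"number"}},"required":["deltas"]}

```bash
mkdir -p pics; ls; cat > h.py <<'E'
import numpy as np, cv2
from plant import ctrl, viewer, workorder
from scipy.spatial.transform import Rotation as Ro
def cam(name):
    i=viewer.camera_info(name); K=np.array(i["K"]); d=np.array(i["dist_coeffs"],float)
    if "R" in i and i["R"] is not None and name!="wrist": return K,d,np.array(i["R"]),np.array(i["t"])
    s=ctrl.get_state(); T=np.array(i["T_tool_cam"])
    Rw=Ro.from_quat(s["tcp_rot"]).as_matrix(); p=np.array(s["eef_pos"])
    Rc=Rw@T[:3,:3]; c=Rw@T[:3,3]+p
    return K,d,Rc.T,-Rc.T@c
def px2w(c,uv,z):
    K,d,R,t=c; uv=np.array(uv,float).reshape(-1,1,2)
    n=cv2.undistortPoints(uv,K,d)[:,0]; n=np.c_[n,np.ones(len(n))]@R
    o=-R.T@t; s=(z-o[2])/n[:,2]; return o+n*s[:,None]
def w2px(c,X):
    K,d,R,t=c; return cv2.projectPoints(np.array(X,float).reshape(-1,1,3),cv2.Rodrigues(R)[0],t,K,d)[0][:,0]
def snap(name,f):
    c=cam(name); im=viewer.read_camera(name); cv2.imwrite(f"pics/{f}.png",im[:,:,::-1]); return c,im
E
python3 - <<'E'
from h import *
for n in ["scene","side","wrist"]: snap(n,n+"0")
s=ctrl.get_state(); print(s)
E
```

```text
pics
{'time': 0.15, 'qpos': array([ 1.01100349e+00,  2.87049756e-01,  1.57779545e+00,  4.29493946e-07,
        1.27861329e+00, -1.50014567e-01]), 'dq': array([-0.00257981, -0.0034182 , -0.00392775, -0.00114303,  0.00082051,
       -0.00037285]), 'joint_efforts': array([ 2.10493163e-03, -4.06600678e+01, -2.93140519e+01, -1.18451148e-04,
        3.96674965e-03, -9.26554492e-06]), 'eef_pos': array([0.2686445 , 0.61870713, 0.23473104]), 'tcp_rot': array([ 2.03458586e-01,  9.79083109e-01, -8.74709984e-04, -3.24382925e-04]), 'contact_force': array([-0.08647683,  0.54419884,  0.61543775]), 'wrist_torque': array([ 0.02506646, -0.02317716,  0.02152362]), 'opening': 1.0005990861441336}
```

View pics/scene0.png

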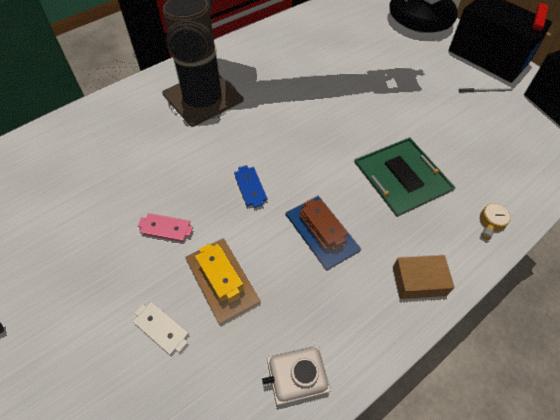

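View pics/side0.png

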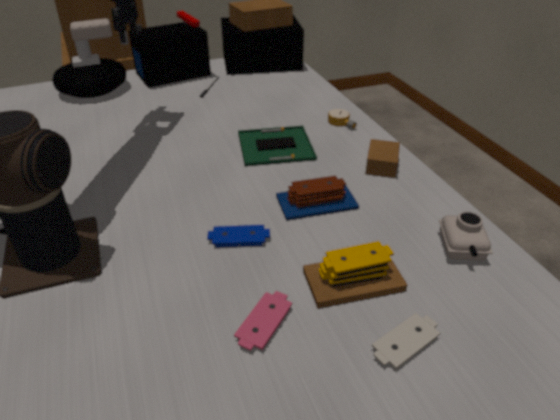

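View pics/wrist0.png

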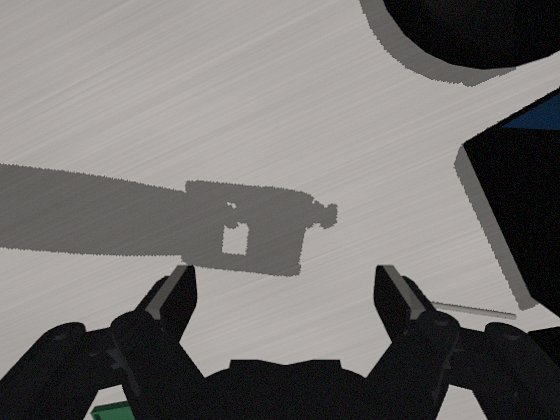

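Candidates in the scene view: yellow stack (219,272), which is the one wanted. Look-alikes are blue (250,186), pink (165,228), white (160,328) and worn brown (325,224). The tray with the black rest is at (404,174). I'll take close crops to check the choice.

```bash
python3 - <<'E'
import cv2,numpy as np
a=cv2.imread("pics/scene0.png")
A=cv2.resize(a[230:330,170:270],None,fx=4,fy=4,interpolation=cv2.INTER_CUBIC)
B=cv2.resize(a[130:230,350:450],None,fx=4,fy=4,interpolation=cv2.INTER_CUBIC)
cv2.imwrite("pics/c1.png",np.hstack([A,B]))
E
```

```text
(no output)
```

View pics/c1.png

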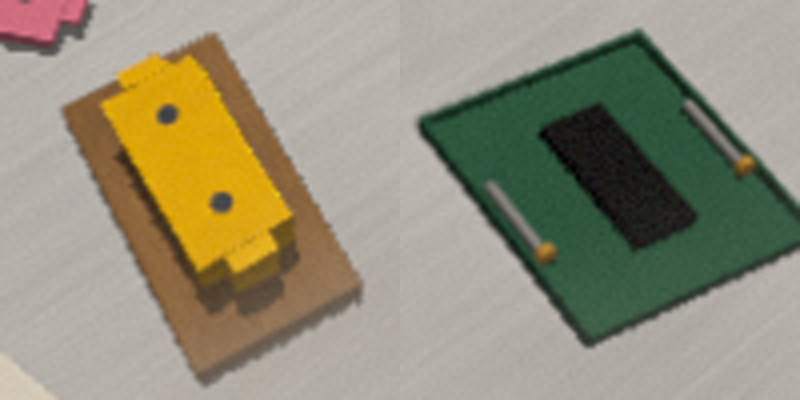

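```bash
python3 - <<'E'
from h import *
c=cam("scene")
def q(P,o,z,l):
    P=np.array(P,float)/4+o-0.375
    w=px2w(c,P,z); print(l,w.mean(0).round(4))
    for i in range(4):
        d=w[(i+1)%4]-w[i]; print(np.hypot(*d[:2]).round(4),np.degrees(np.arctan2(d[1],d[0])).round(1))
    for k in w: print(k[:2].round(4),end=' ')
    print()
q([(103,103),(193,57),(293,217),(198,272)],[170,230],.071,'pad')
q([(140,130),(203,103),(297,216),(236,250)],[350,130],.015,'rest')
print(c[2].T@-c[3])
print(Ro.from_quat(ctrl.get_state()["tcp_rot"]).as_matrix().round(3))
print(np.array(viewer.camera_info("wrist")["T_tool_cam"]).round(3))
E
```

```text
pad [ 0.5628 -0.2891  0.071 ]
0.0544 84.1
0.1103 -4.8
0.0556 -94.6
0.1116 174.5
[ 0.5047 -0.3112] [ 0.5104 -0.2571] [ 0.6202 -0.2664] [ 0.6158 -0.3218] 
rest [0.6005 0.2629 0.015 ]
0.0537 79.9
0.107 -12.2
0.0536 -96.4
0.1105 168.0
[0.5426 0.2479] [0.5521 0.3008] [0.6567 0.2781] [0.6507 0.2248] 
[ 0.91569765 -0.40423279  0.83869864]
[[-0.917  0.398 -0.001]
 [ 0.398  0.917 -0.002]
 [ 0.    -0.002 -1.   ]]
[[ 0.001 -0.955 -0.296  0.074]
 [ 1.     0.     0.001 -0.001]
 [-0.001 -0.296  0.955 -0.136]
 [ 0.     0.     0.     1.   ]]
```

>>> drive_tool:
  deltas:
    - {"dx":0.031,"dy":-0.04,"rz":1,"jaw":0.0854}
    - {"dx":0.031,"dy":-0.04,"rz":1}
    - {"dx":0.031,"dy":-0.04,"rz":1}
    - {"dx":0.031,"dy":-0.04,"rz":1}
    - {"dx":0.031,"dy":-0.04,"rz":1}
    - {"dx":0.031,"dy":-0.04,"rz":1}
    - {"dx":0.031,"dy":-0.04,"rz":1}
    - {"dx":0.031,"dy":-0.04,"rz":1}
    - {"dx":0.031,"dy":-0.04,"rz":1}
    - {"dx":0.0015,"dy":-0.0548,"rz":1}
    - {"dx":0.0015,"dy":-0.0548,"rz":1}
    - {"dx":0.0015,"dy":-0.0548,"rz":1}
    - {"dx":0.0015,"dy":-0.0548,"rz":1}
    - {"dx":0.0015,"dy":-0.0548,"rz":1}
    - {"dx":0.0015,"dy":-0.0548,"rz":1}
    - {"dx":0.0015,"dy":-0.0548,"rz":1}
    - {"dx":0.0015,"dy":-0.0548,"rz":1}
    - {"dx":0.0015,"dy":-0.0548,"rz":1}
    - {"dx":0.0015,"dy":-0.0548,"rz":0.2}
    - {}
  squeeze: 60

```text
schema error: expected keys dx, dy, dz, rx, ry, rz, jaw
```

```bash
python3 - <<'E'
from h import *
c,im=snap("wrist","w1")
s=ctrl.get_state();R=Ro.from_quat(s["tcp_rot"]).as_matrix();print(s["time"],s["eef_pos"],R.round(3),s["qpos"].round(2))
print(w2px(c,[[.5628,-.2891,.071]]))
E
```

```text
0.2 [0.26870562 0.61877047 0.23493015] [[-0.917  0.398 -0.001]
 [ 0.398  0.917 -0.001]
 [ 0.    -0.002 -1.   ]] [ 1.01  0.29  1.58  0.    1.28 -0.15]
[[-160.9215922   575.67810255]]
```

View pics/w1.png

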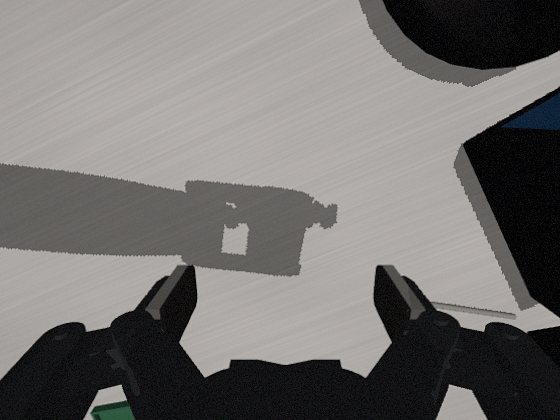

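The arm did not move: the call was refused because each row needs all seven keys. The wrist view is unchanged.

>>> drive_tool:
  deltas:
    - {"dx":0.031,"dy":-0.04,"dz":0,"rx":0,"ry":0,"rz":1,"jaw":0.0854}
    - {"dx":0.031,"dy":-0.04,"dz":0,"rx":0,"ry":0,"rz":1,"jaw":0.0854}
    - {"dx":0.031,"dy":-0.04,"dz":0,"rx":0,"ry":0,"rz":1,"jaw":0.0854}
    - {"dx":0.031,"dy":-0.04,"dz":0,"rx":0,"ry":0,"rz":1,"jaw":0.0854}
    - {"dx":0.031,"dy":-0.04,"dz":0,"rx":0,"ry":0,"rz":1,"jaw":0.0854}
    - {"dx":0.031,"dy":-0.04,"dz":0,"rx":0,"ry":0,"rz":1,"jaw":0.0854}
    - {"dx":0.031,"dy":-0.04,"dz":0,"rx":0,"ry":0,"rz":1,"jaw":0.0854}
    - {"dx":0.031,"dy":-0.04,"dz":0,"rx":0,"ry":0,"rz":1,"jaw":0.0854}
    - {"dx":0.031,"dy":-0.04,"dz":0,"rx":0,"ry":0,"rz":1,"jaw":0.0854}
    - {"dx":0.0015,"dy":-0.0548,"dz":0,"rx":0,"ry":0,"rz":1,"jaw":0.0854}
    - {"dx":0.0015,"dy":-0.0548,"dz":0,"rx":0,"ry":0,"rz":1,"jaw":0.0854}
    - {"dx":0.0015,"dy":-0.0548,"dz":0,"rx":0,"ry":0,"rz":1,"jaw":0.0854}
    - {"dx":0.0015,"dy":-0.0548,"dz":0,"rx":0,"ry":0,"rz":1,"jaw":0.0854}
    - {"dx":0.0015,"dy":-0.0548,"dz":0,"rx":0,"ry":0,"rz":1,"jaw":0.0854}
    - {"dx":0.0015,"dy":-0.0548,"dz":0,"rx":0,"ry":0,"rz":1,"jaw":0.0854}
    - {"dx":0.0015,"dy":-0.0548,"dz":0,"rx":0,"ry":0,"rz":1,"jaw":0.0854}
    - {"dx":0.0015,"dy":-0.0548,"dz":0,"rx":0,"ry":0,"rz":1,"jaw":0.0854}
    - {"dx":0.0015,"dy":-0.0548,"dz":0,"rx":0,"ry":0,"rz":1,"jaw":0.0854}
    - {"dx":0.0015,"dy":-0.0548,"dz":0,"rx":0,"ry":0,"rz":0.2,"jaw":0.0854}
    - {"dx":0,"dy":0,"dz":0,"rx":0,"ry":0,"rz":0,"jaw":0.0854}
  squeeze: 60

```text
time: 2.7
eef_pos: [0.5623, -0.2925, 0.2353]
tcp_rot: [0.048, 0.999, -0.0, -0.0]
contact_force: [0.3, 0.9, -0.3]
opening: 1.0
```

```bash
python3 - <<'E'
from h import *
c,im=snap("wrist","w2")
s=ctrl.get_state();R=Ro.from_quat(s["tcp_rot"]).as_matrix();print(s["time"],s["eef_pos"],R.round(3),s["qpos"].round(2))
print(w2px(c,[[.5628,-.2891,.071]]))
E
```

```text
2.75 [ 0.5623757  -0.29037992  0.23519175] [[-0.995  0.095 -0.001]
 [ 0.095  0.995  0.001]
 [ 0.001  0.001 -1.   ]] [-0.64  0.2   1.69  0.    1.26 -2.11]
[[289.55098627 193.81163508]]
```

View pics/w2.png

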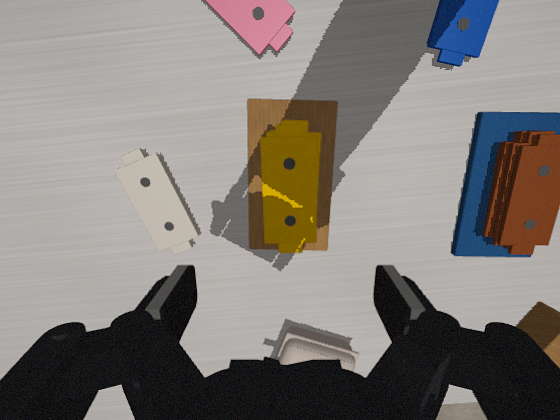

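```bash
python3 - <<'E'
import cv2,numpy as np
a=cv2.imread("pics/w2.png")
A=cv2.resize(a[105:265,235:345],None,fx=3.6,fy=3.6,interpolation=cv2.INTER_CUBIC)
cv2.imwrite("pics/c2.png",cv2.convertScaleAbs(A,alpha=1.6))
E
```

```text
(no output)
```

View pics/c2.png

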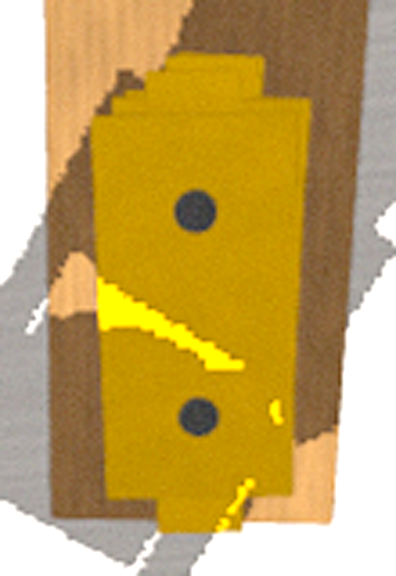

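```bash
python3 - <<'E'
from h import *
c=cam("wrist")
P=np.array([(92,116),(303,113),(292,495),(106,498),(196,211),(198,416)],float)/3.6+[235,105]-.36
w=px2w(c,P,.071); print(w.round(4)); 
m=w[:4].mean(0); print("c",m, "holes",w[4:].mean(0))
f=lambda a,b:np.degrees(np.arctan2(*(a-b)[1::-1])).round(2)
print(f(w[0],w[3]),f(w[1],w[2]),f(w[4],w[5]),f(w[0],w[1])-90,f(w[3],w[2])-90)
print([np.linalg.norm(w[i]-w[j]).round(4) for i,j in((0,3),(1,2),(0,1),(3,2))])
E
```

```text
[[ 0.504  -0.3099  0.071 ]
 [ 0.5085 -0.2536  0.071 ]
 [ 0.6185 -0.2637  0.071 ]
 [ 0.6142 -0.3188  0.071 ]
 [ 0.5319 -0.2845  0.071 ]
 [ 0.5911 -0.2893  0.071 ]]
c [ 0.56128981 -0.28649894  0.071     ] holes [ 0.56148406 -0.28686435  0.071     ]
175.36 174.78 175.38 -184.63 -184.45
[np.float64(0.1105), np.float64(0.1104), np.float64(0.0564), np.float64(0.0553)]
```

```bash
python3 - <<'E'
from h import *
i=viewer.camera_info("wrist"); T=np.linalg.inv(np.array(i["T_tool_cam"])); c=(np.array(i["K"]),np.array(i["dist_coeffs"]),T[:3,:3],T[:3,3])
for z in (.006,.012,.018,.025,.03,.038): print(z,w2px(c,[[x,y,z] for y in(-.0427,.0427) for x in (.011,-.011)]).round(0).tolist())
E
python3 -c "
import cv2
a=cv2.imread('pics/w2.png')
cv2.imwrite('pics/c3.png',cv2.convertScaleAbs(cv2.resize(a[250:350,130:400],None,fx=2.9,fy=2.9),alpha=2.5))"
```

```text
0.006 [[204.0, 248.0], [207.0, 286.0], [371.0, 248.0], [368.0, 286.0]]
0.012 [[207.0, 243.0], [210.0, 280.0], [368.0, 243.0], [365.0, 280.0]]
0.018 [[209.0, 239.0], [212.0, 275.0], [365.0, 239.0], [362.0, 275.0]]
0.025 [[212.0, 234.0], [215.0, 269.0], [362.0, 234.0], [359.0, 269.0]]
0.03 [[214.0, 231.0], [217.0, 265.0], [360.0, 231.0], [358.0, 265.0]]
0.038 [[217.0, 226.0], [219.0, 259.0], [357.0, 226.0], [355.0, 259.0]]
```

View pics/c3.png

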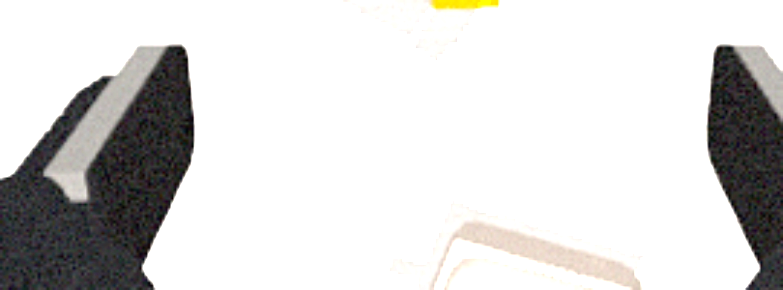

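>>> drive_tool:
  deltas:
    - {"dx":-0.001,"dy":0.003,"dz":-0.035,"rx":0,"ry":0,"rz":0.6,"jaw":0.0854}
    - {"dx":0,"dy":0,"dz":-0.035,"rx":0,"ry":0,"rz":0,"jaw":0.0854}
    - {"dx":0,"dy":0,"dz":-0.035,"rx":0,"ry":0,"rz":0,"jaw":0.0854}
    - {"dx":0,"dy":0,"dz":0,"rx":0,"ry":0,"rz":0,"jaw":0.07}
    - {"dx":0,"dy":0,"dz":0,"rx":0,"ry":0,"rz":0,"jaw":0.07}
  squeeze: 60

```text
time: 3.38
eef_pos: [0.5627, -0.2854, 0.1323]
tcp_rot: [0.04, 0.999, -0.0, 0.001]
contact_force: [0.0, 0.1, 0.8]
opening: 0.821
```

```bash
python3 - <<'E'
from h import *
c,im=snap("wrist","w3"); c2,im2=snap("side","s3")
s=ctrl.get_state();print(s["time"],s["eef_pos"],s["opening"])
A=cv2.resize(im2[170:310,280:420],None,fx=3,fy=3,interpolation=cv2.INTER_CUBIC)
B=cv2.convertScaleAbs(cv2.resize(im,None,fx=1,fy=1),alpha=1.7)
cv2.imwrite("pics/c4.png",cv2.convertScaleAbs(A,alpha=1.5)[:,:,::-1]); cv2.imwrite("pics/c5.png",B[:,:,::-1])
print(w2px(c2,[s["eef_pos"]+[0,y,-z] for y in(-.035,.035) for z in(0,.025)]))
E
```

```text
3.475 [ 0.56320507 -0.28622279  0.13340617] 0.8261328808195975
[[371.2035131  240.72981081]
 [369.47008963 251.40184251]
 [352.42633538 217.2419151 ]
 [351.13676646 227.70219688]]
```

View pics/c4.png

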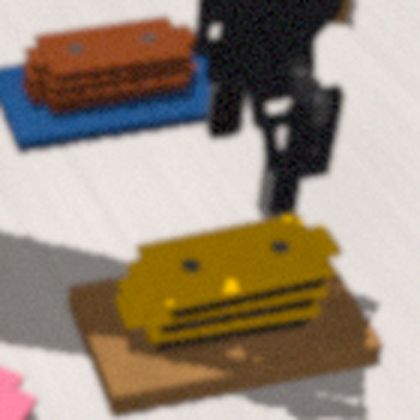

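View pics/c5.png

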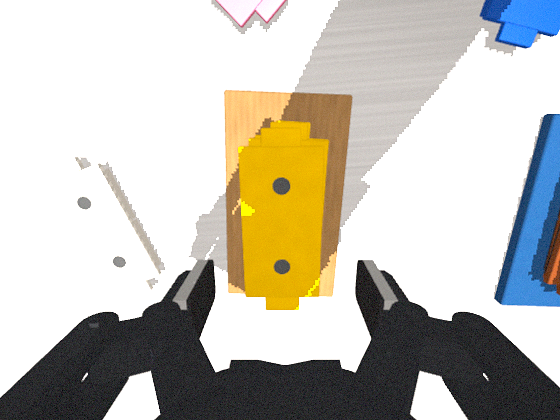

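```bash
python3 - <<'E'
from h import *
c2=cam("side"); o=np.array([.5614,-.2867]); 
R=Ro.from_euler('z',-4.8,degrees=True).as_matrix()
P=np.array([[x,y,0] for x in(-.056,.056) for y in(-.028,.028)])@R.T+[*o,.071]
print((w2px(c2,P)-[280,170])*3)
c=cam("wrist")
for z in(.065,.071,.077):
  w=px2w(c,[(281.5,186),(282,267),(239,150),(327,140),(320,296),(246,296)],z);print(z,w[:2].mean(0),w[2:].mean(0),np.linalg.norm(w[0]-w[1]),np.linalg.norm(w[2]-w[5]),np.linalg.norm(w[3]-w[4]),np.linalg.norm(w[5]-w[4]))
snap("scene","sc3")
a=cv2.imread("pics/sc3.png");cv2.imwrite("pics/c6.png",cv2.resize(a[170:330,150:310],None,fx=3.6,fy=3.6,interpolation=cv2.INTER_CUBIC))
s=ctrl.get_state();p=s["eef_pos"];print(((w2px(cam("scene"),[p+[0,y,-z] for y in(-.035,.035) for z in(0,.025)])-[150,170])*3.6).round())
E
```

```text
[[163.42885098 302.3190785 ]
 [131.44612143 241.34956059]
 [333.05151634 266.99898163]
 [294.13797335 209.52045004]]
0.065 [ 0.56487163 -0.29008705  0.065     ] [ 0.56358752 -0.28916478  0.065     ] 0.061982600854813566 0.11134263263802359 0.11776976909139152 0.05721098200417308
0.071 [ 0.56261666 -0.28982992  0.071     ] [ 0.56137022 -0.28893471  0.071     ] 0.06016415858372632 0.10807606836077778 0.11431464582424102 0.055532529234976
0.077 [ 0.56036169 -0.28957279  0.077     ] [ 0.55915292 -0.28870464  0.077     ] 0.05834571631263908 0.104809504083532 0.11085952255709053 0.053854076465778916
[[183. 343.]
 [190. 362.]
 [290. 274.]
 [294. 295.]]
```

View pics/c6.png

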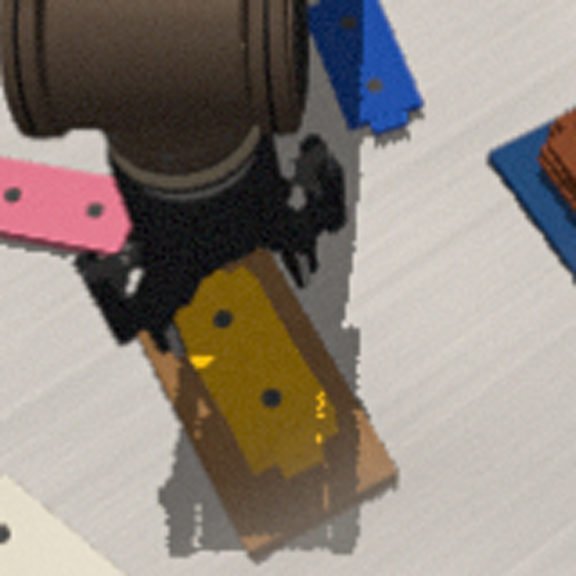

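>>> drive_tool:
  deltas:
    - {"dx":0,"dy":-0.003,"dz":-0.016,"rx":0,"ry":0,"rz":0,"jaw":0.075}
    - {"dx":0,"dy":0,"dz":-0.016,"rx":0,"ry":0,"rz":0,"jaw":0.075}
    - {"dx":0,"dy":0,"dz":-0.014,"rx":0,"ry":0,"rz":0,"jaw":0.075}
    - {"dx":0,"dy":0,"dz":0,"rx":0,"ry":0,"rz":0,"jaw":0.07}
    - {"dx":0,"dy":0,"dz":0,"rx":0,"ry":0,"rz":0,"jaw":0.07}
  squeeze: 60

```text
time: 4.15
eef_pos: [0.562, -0.289, 0.0848]
tcp_rot: [0.041, 0.999, -0.0, 0.0]
contact_force: [-0.4, -0.4, 0.1]
opening: 0.819
```

```bash
python3 - <<'E'
from h import *
c,im=snap("wrist","w4"); c2,im2=snap("side","s4")
s=ctrl.get_state();print(s["time"],s["eef_pos"],s["opening"],s["contact_force"])
A=cv2.resize(im2[200:300,300:420],None,fx=4,fy=4,interpolation=cv2.INTER_CUBIC)
B=cv2.resize(im[100:420,120:440],None,fx=1.25,fy=1.25)
cv2.imwrite("pics/c7.png",cv2.convertScaleAbs(np.hstack([A[:400],B[:400]]),alpha=1.7)[:,:,::-1][:,:800] if 0 else cv2.convertScaleAbs(A,alpha=1.7)[:,:,::-1]); cv2.imwrite("pics/c8.png",cv2.convertScaleAbs(im,alpha=1.7)[:,:,::-1])
E
```

```text
4.25 [ 0.56238271 -0.28920337  0.08552027] 0.8183591631758276 [-0.42215696  0.34629964  0.8951787 ]
```

View pics/c7.png

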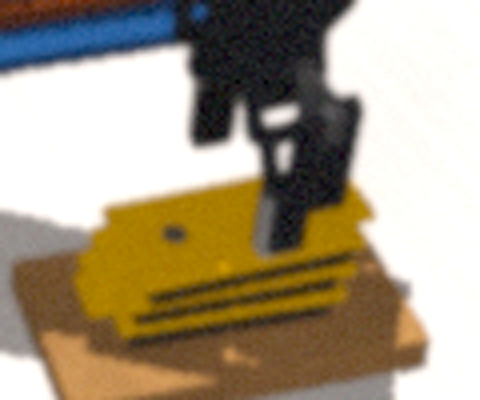

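View pics/c8.png

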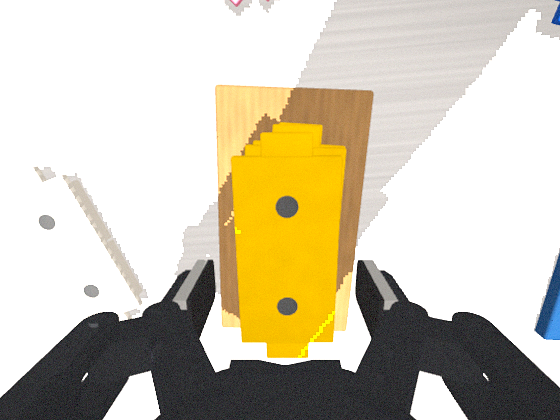

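```bash
python3 - <<'E'
from h import *
c=cam("side");s=ctrl.get_state();R=Ro.from_quat(s["tcp_rot"]).as_matrix();p=s["eef_pos"]
for y in(-.035,-.047):
  for z in(-.01,0,.01,.02): print(y,z,((w2px(c,[p+R@[x,y,z] for x in(-.011,.011)])-[300,200])*4).round().tolist())
E
```

```text
-0.035 -0.01 [[293.0, 228.0], [247.0, 238.0]]
-0.035 0 [[290.0, 245.0], [245.0, 254.0]]
-0.035 0.01 [[287.0, 261.0], [243.0, 270.0]]
-0.035 0.02 [[285.0, 277.0], [240.0, 286.0]]
-0.047 -0.01 [[304.0, 246.0], [259.0, 256.0]]
-0.047 0 [[302.0, 263.0], [256.0, 272.0]]
-0.047 0.01 [[299.0, 279.0], [253.0, 289.0]]
-0.047 0.02 [[296.0, 295.0], [251.0, 304.0]]
```

>>> drive_tool:
  deltas:
    - {"dx":0,"dy":0,"dz":-0.012,"rx":0,"ry":0,"rz":0,"jaw":0.07}
    - {"dx":0,"dy":0,"dz":-0.012,"rx":0,"ry":0,"rz":0,"jaw":0.07}
    - {"dx":0,"dy":0,"dz":0,"rx":0,"ry":0,"rz":0,"jaw":0.064}
    - {"dx":0,"dy":0,"dz":0,"rx":0,"ry":0,"rz":0,"jaw":0.064}
  squeeze: 60

```text
time: 4.75
eef_pos: [0.5618, -0.2889, 0.0606]
tcp_rot: [0.041, 0.999, 0.0, -0.0]
contact_force: [-0.7, 0.3, 0.3]
opening: 0.752
```

```bash
python3 - <<'E'
from h import *
c,im=snap("wrist","w5"); c2,im2=snap("side","s5")
s=ctrl.get_state();print(s["time"],s["eef_pos"],s["opening"],s["contact_force"])
A=cv2.resize(im2[220:290,320:400],None,fx=7,fy=7,interpolation=cv2.INTER_CUBIC)
cv2.imwrite("pics/c9.png",cv2.convertScaleAbs(A,alpha=2)[:,:,::-1]); cv2.imwrite("pics/c10.png",cv2.convertScaleAbs(im,alpha=1.7)[:,:,::-1])
R=Ro.from_quat(s["tcp_rot"]).as_matrix();p=s["eef_pos"]
for y in(-.032,-.044):
  for z in(-.02,-.01,0,.01): print(y,z,((w2px(c2,[p+R@[x,y,z] for x in(-.011,.011)])-[320,220])*7).round().tolist())
E
```

```text
4.85 [ 0.56216324 -0.28908367  0.06118272] 0.7507342607662993 [ 0.13850631 -1.1206836   0.18907834]
-0.032 -0.02 [[360.0, 293.0], [281.0, 309.0]]
-0.032 -0.01 [[355.0, 321.0], [277.0, 337.0]]
-0.032 0 [[350.0, 348.0], [273.0, 365.0]]
-0.032 0.01 [[346.0, 375.0], [269.0, 392.0]]
-0.044 -0.02 [[379.0, 324.0], [300.0, 341.0]]
-0.044 -0.01 [[375.0, 352.0], [296.0, 369.0]]
-0.044 0 [[370.0, 380.0], [291.0, 397.0]]
-0.044 0.01 [[365.0, 407.0], [287.0, 424.0]]
```

View pics/c9.png

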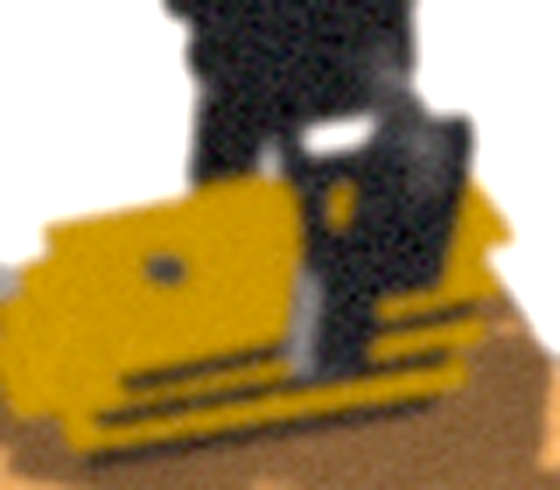

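View pics/c10.png

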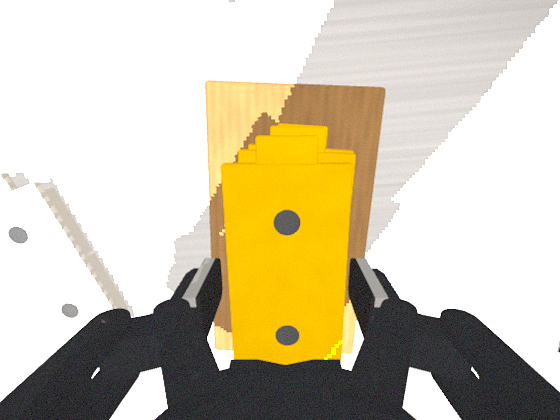

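>>> drive_tool:
  deltas:
    - {"dx":0,"dy":0.0008,"dz":-0.006,"rx":0,"ry":0,"rz":0,"jaw":0.064}
    - {"dx":0,"dy":0,"dz":0,"rx":0,"ry":0,"rz":0,"jaw":0.06}
    - {"dx":0,"dy":0,"dz":0,"rx":0,"ry":0,"rz":0,"jaw":0.06}
  squeeze: 60

```text
time: 5.22
eef_pos: [0.5619, -0.288, 0.0547]
tcp_rot: [0.041, 0.999, 0.0, -0.0]
contact_force: [-0.4, 0.4, 0.2]
opening: 0.708
```

```bash
python3 - <<'E'
from h import *
c,im=snap("wrist","w6"); c2,im2=snap("side","s6")
s=ctrl.get_state();print(s["time"],s["eef_pos"],s["opening"],s["contact_force"])
A=cv2.resize(im2[220:290,320:400],None,fx=7,fy=7,interpolation=cv2.INTER_CUBIC)
cv2.imwrite("pics/c11.png",cv2.convertScaleAbs(A,alpha=2)[:,:,::-1]); cv2.imwrite("pics/c12.png",cv2.convertScaleAbs(cv2.resize(im[120:380,160:420],None,fx=2.2,fy=2.2),alpha=1.7)[:,:,::-1])
R=Ro.from_quat(s["tcp_rot"]).as_matrix();p=s["eef_pos"]
for y in(-.030,-.042):
  for z in(-.02,-.01,0,.01): print(y,z,((w2px(c2,[p+R@[x,y,z] for x in(-.011,.011)])-[320,220])*7).round().tolist())
E
```

```text
5.325 [ 0.56196519 -0.28815693  0.05493018] 0.7041520868160157 [-1.10953819  0.05459376  0.71128604]
-0.03 -0.02 [[351.0, 303.0], [273.0, 319.0]]
-0.03 -0.01 [[346.0, 330.0], [269.0, 347.0]]
-0.03 0 [[342.0, 358.0], [265.0, 374.0]]
-0.03 0.01 [[337.0, 385.0], [261.0, 401.0]]
-0.042 -0.02 [[371.0, 334.0], [292.0, 351.0]]
-0.042 -0.01 [[366.0, 362.0], [288.0, 379.0]]
-0.042 0 [[361.0, 389.0], [283.0, 406.0]]
-0.042 0.01 [[356.0, 416.0], [279.0, 433.0]]
```

View pics/c11.png

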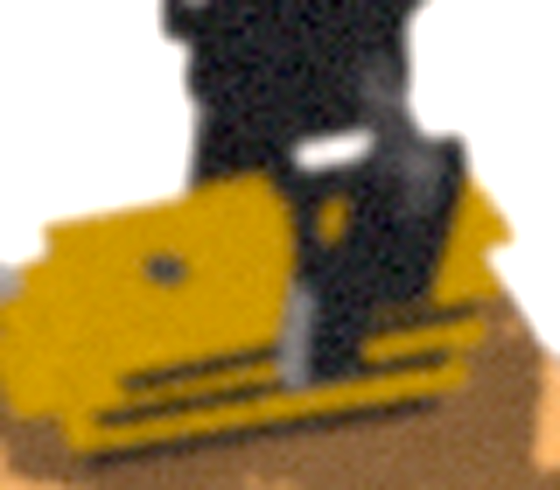

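View pics/c12.png

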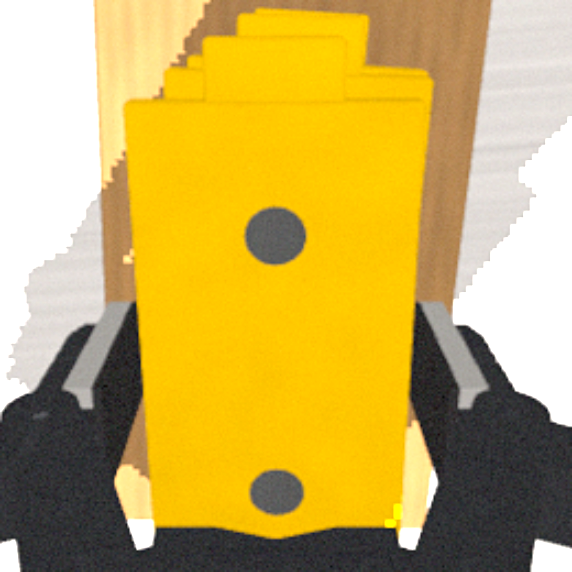

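Both fingertips now lie beside the top plate, at about z = 60 mm, and the pad is centred between them. Closing.

>>> drive_tool:
  deltas:
    - {"dx":0,"dy":0,"dz":0,"rx":0,"ry":0,"rz":0,"jaw":0.057}
    - {"dx":0,"dy":0,"dz":0,"rx":0,"ry":0,"rz":0,"jaw":0.054}
    - {"dx":0,"dy":0,"dz":0,"rx":0,"ry":0,"rz":0,"jaw":0.05}
    - {"dx":0,"dy":0,"dz":0,"rx":0,"ry":0,"rz":0,"jaw":0.05}
    - {"dx":0,"dy":0,"dz":0,"rx":0,"ry":0,"rz":0,"jaw":0.05}
    - {"dx":0,"dy":0,"dz":0.004,"rx":0,"ry":0,"rz":0,"jaw":0.05}
    - {"dx":0,"dy":0,"dz":0.004,"rx":0,"ry":0,"rz":0,"jaw":0.05}
    - {"dx":0,"dy":0,"dz":0.01,"rx":0,"ry":0,"rz":0,"jaw":0.05}
    - {"dx":0,"dy":0,"dz":0.02,"rx":0,"ry":0,"rz":0,"jaw":0.05}
    - {"dx":0,"dy":0,"dz":0.02,"rx":0,"ry":0,"rz":0,"jaw":0.05}
    - {"dx":0,"dy":0,"dz":0,"rx":0,"ry":0,"rz":0,"jaw":0.05}
  squeeze: 60

```text
time: 6.7
eef_pos: [0.5638, -0.2895, 0.1169]
tcp_rot: [0.041, 0.999, -0.002, 0.003]
contact_force: [-0.2, -0.6, -4.9]
opening: 0.634
```

```bash
python3 - <<'E'
from h import *
c,im=snap("wrist","w7"); c2,im2=snap("side","s7")
s=ctrl.get_state();print(s["time"],s["eef_pos"],s["opening"],s["contact_force"])
A=cv2.resize(im2[190:290,310:410],None,fx=4,fy=4,interpolation=cv2.INTER_CUBIC)
B=cv2.resize(im[100:420,120:440],(400,400))
cv2.imwrite("pics/c13.png",cv2.convertScaleAbs(np.hstack([A,B]),alpha=1.7)[:,:,::-1])
E
```

```text
6.8 [ 0.56209649 -0.28820178  0.11361513] 0.6304049989258435 [-0.37179408  0.36741651 -4.15962325]
```

View pics/c13.png

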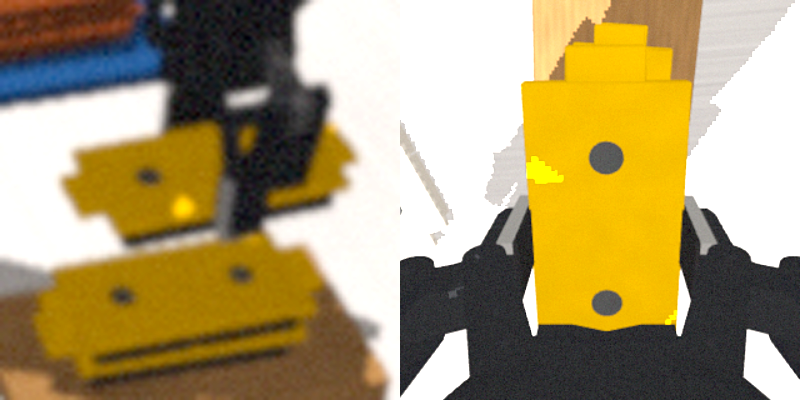

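>>> drive_tool:
  deltas:
    - {"dx":0,"dy":0.01,"dz":0.03,"rx":0,"ry":0,"rz":0,"jaw":0.05}
    - {"dx":0.003,"dy":0.03,"dz":0.03,"rx":0,"ry":0,"rz":0,"jaw":0.05}
    - {"dx":0.005,"dy":0.04,"dz":0.01,"rx":0,"ry":0,"rz":-1,"jaw":0.05}
    - {"dx":0.005,"dy":0.05,"dz":0,"rx":0,"ry":0,"rz":-1,"jaw":0.05}
    - {"dx":0.005,"dy":0.05,"dz":0,"rx":0,"ry":0,"rz":-1,"jaw":0.05}
    - {"dx":0.005,"dy":0.05,"dz":0,"rx":0,"ry":0,"rz":-1,"jaw":0.05}
    - {"dx":0.005,"dy":0.05,"dz":0,"rx":0,"ry":0,"rz":-1,"jaw":0.05}
    - {"dx":0.005,"dy":0.05,"dz":0,"rx":0,"ry":0,"rz":-1,"jaw":0.05}
    - {"dx":0.005,"dy":0.04,"dz":0,"rx":0,"ry":0,"rz":0,"jaw":0.05}
    - {"dx":0,"dy":0.03,"dz":0,"rx":0,"ry":0,"rz":0,"jaw":0.05}
    - {"dx":0,"dy":0.01,"dz":0,"rx":0,"ry":0,"rz":0,"jaw":0.05}
    - {"dx":0,"dy":0,"dz":0,"rx":0,"ry":0,"rz":0,"jaw":0.05}
    - {"dx":0,"dy":0,"dz":0,"rx":0,"ry":0,"rz":0,"jaw":0.05}
  squeeze: 60

```text
time: 8.43
eef_pos: [0.5998, 0.1208, 0.1825]
tcp_rot: [0.094, 0.996, -0.0, -0.0]
contact_force: [0.6, 0.1, -2.9]
opening: 0.64
```

```bash
python3 - <<'E'
from h import *
import pickle
c,im=snap("wrist","w8"); s=ctrl.get_state();pickle.dump((c,s["eef_pos"],s["tcp_rot"]),open("w8.pkl","wb"));print(s["time"],s["eef_pos"],s["opening"],s["contact_force"])
cv2.imwrite("pics/c14.png",cv2.convertScaleAbs(im,alpha=1.7)[:,:,::-1])
cv2.imwrite("pics/c15.png",cv2.convertScaleAbs(cv2.resize(im[80:340,300:560],None,fx=2.3,fy=2.3,interpolation=cv2.INTER_CUBIC),alpha=1.7)[:,:,::-1])
E
```

```text
8.475 [0.59989292 0.12068685 0.18260207] 0.6332253511845456 [ 0.11837354 -0.30809632 -4.04747447]
```

View pics/c14.png

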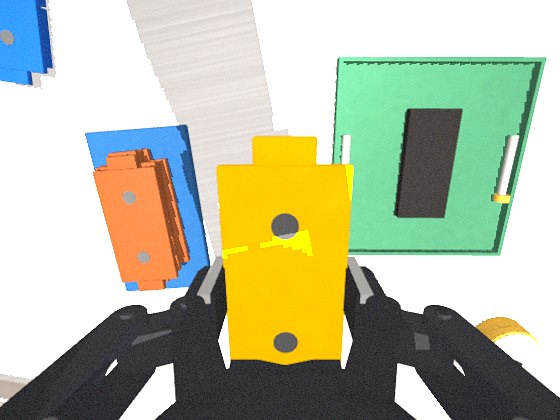

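View pics/c15.png

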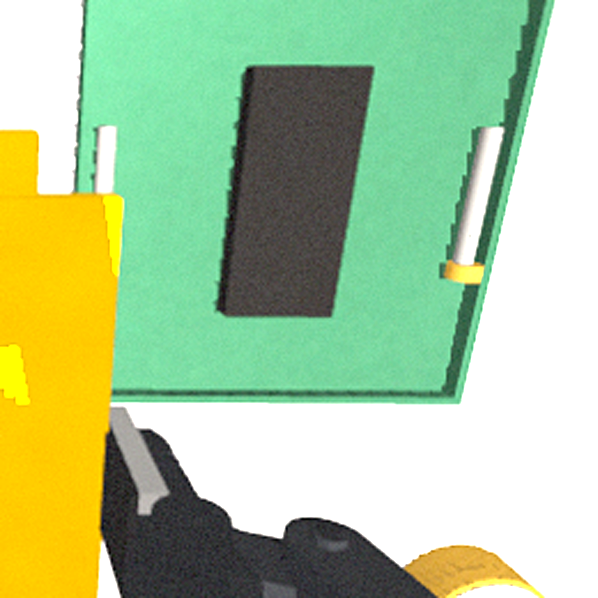

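```bash
python3 - <<'E'
import cv2,numpy as np
a=cv2.imread("pics/w8.png")
A=cv2.resize(a[98:228,385:475],None,fx=4.5,fy=4.5,interpolation=cv2.INTER_CUBIC)
B=cv2.resize(a[125:365,210:360],None,fx=2.4,fy=2.4,interpolation=cv2.INTER_CUBIC)
B=cv2.copyMakeBorder(B,0,max(0,585-B.shape[0]),0,0,cv2.BORDER_CONSTANT)[:585]
cv2.imwrite("pics/c16.png",np.hstack([cv2.convertScaleAbs(A,alpha=4),cv2.convertScaleAbs(B,alpha=1.7)]))
E
```

```text
(no output)
```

View pics/c16.png

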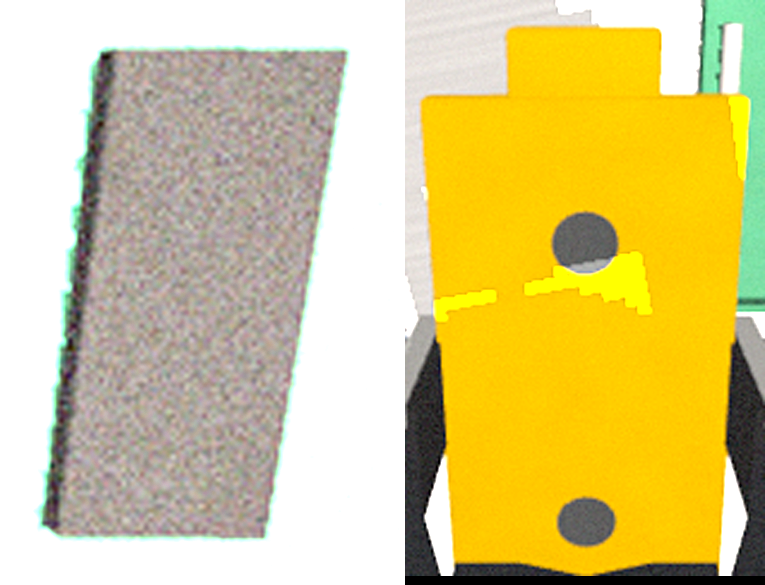

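```bash
cat > m.py <<'E'
from h import *
import pickle
c,p,q=pickle.load(open("w8.pkl","rb"))
Rt=Ro.from_quat(q).as_matrix()
ang=lambda d:np.degrees(np.arctan2(d[1],d[0]))
P=np.array([(113,51),(347,51),(265,537),(62,534)],float)/4.5+[385,98]-.4
r=px2w(c,P,.015); print("rest",r.mean(0),[ang(r[3]-r[0]),ang(r[2]-r[1]),ang(r[1]-r[0])-90,ang(r[2]-r[3])-90],[np.linalg.norm(r[i]-r[j]).round(4) for i,j in((0,3),(1,2),(0,1),(3,2))])
Q=(np.array([(422,96),(749,96),(585,243),(586,521)],float)-[405,0])/2.4+[210,125]-.3
w=px2w(c,Q,p[2]+.0163); ax=(w[3]-w[2])/np.linalg.norm(w[3]-w[2])
print("pad",w[2:].mean(0),w[:2].mean(0)+ax*.056,"yaw",ang(ax),ang(w[1]-w[0])-90,np.linalg.norm(w[1]-w[0]),np.linalg.norm(w[3]-w[2]))
print("tcp",p,"tool yaw",ang(Rt[:,1])-90, ang(-Rt[:,0]))
E
python3 m.py
```

```text
rest [0.59873104 0.26511987 0.015     ] [np.float64(-10.076829632405111), np.float64(-10.964953680922036), np.float64(-10.802123836184364), np.float64(-11.584911499274568)] [np.float64(0.107), np.float64(0.1076), np.float64(0.0491), np.float64(0.0474)]
pad [0.59810073 0.11983917 0.19890207] [0.59908162 0.11982775 0.19890207] yaw -10.518025001518138 -10.701082731956475 0.053765046961608096 0.05866821548507723
tcp [0.59989292 0.12068685 0.18260207] tool yaw -10.759654989256774 -10.759664973289848
```

>>> drive_tool:
  deltas:
    - {"dx":0,"dy":0.03,"dz":0,"rx":0,"ry":0,"rz":0,"jaw":0.05}
    - {"dx":0,"dy":0.04,"dz":-0.01,"rx":0,"ry":0,"rz":0,"jaw":0.05}
    - {"dx":0,"dy":0.04,"dz":-0.03,"rx":0,"ry":0,"rz":0,"jaw":0.05}
    - {"dx":0,"dy":0.025,"dz":-0.03,"rx":0,"ry":0,"rz":0,"jaw":0.05}
    - {"dx":0,"dy":0.01,"dz":-0.03,"rx":0,"ry":0,"rz":0,"jaw":0.05}
    - {"dx":0,"dy":0,"dz":-0.01,"rx":0,"ry":0,"rz":0,"jaw":0.05}
    - {"dx":0,"dy":0,"dz":0,"rx":0,"ry":0,"rz":0,"jaw":0.05}
    - {"dx":0,"dy":0,"dz":0,"rx":0,"ry":0,"rz":0,"jaw":0.05}
  squeeze: 60

```text
time: 9.48
eef_pos: [0.6014, 0.2663, 0.0748]
tcp_rot: [0.094, 0.996, 0.0, 0.002]
contact_force: [0.3, 0.8, -3.7]
opening: 0.636
```

```bash
python3 - <<'E'
from h import *
import pickle
s=ctrl.get_state()
c,im=snap("wrist","w9"); pickle.dump((c,s["eef_pos"],s["tcp_rot"]),open("w9.pkl","wb"));print(s["time"],s["eef_pos"],s["opening"],s["contact_force"])
c2,im2=snap("side","s9");c3,im3=snap("scene","sc9")
cv2.imwrite("pics/c17.png",cv2.convertScaleAbs(im,alpha=1.7)[:,:,::-1])
A=cv2.resize(im2[100:180,220:330],None,fx=5,fy=5,interpolation=cv2.INTER_CUBIC)
cv2.imwrite("pics/c18.png",cv2.convertScaleAbs(A,alpha=2)[:,:,::-1])
A=cv2.resize(im3[110:220,340:460],None,fx=5,fy=5,interpolation=cv2.INTER_CUBIC)
cv2.imwrite("pics/c19.png",cv2.convertScaleAbs(A,alpha=1.5)[:,:,::-1])
E
```

```text
9.475 [0.60142263 0.26629723 0.07477611] 0.6355450320556488 [ 0.26897919  0.79713575 -3.68891888]
```

View pics/c17.png

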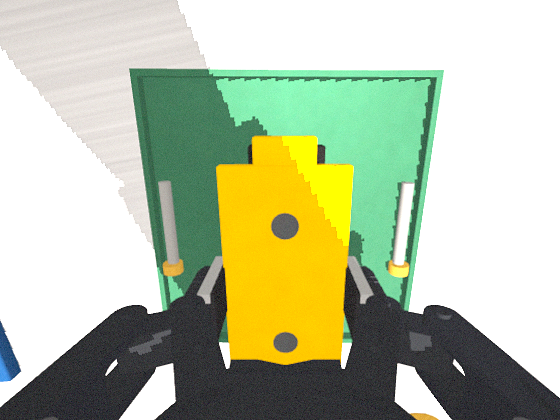

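View pics/c18.png

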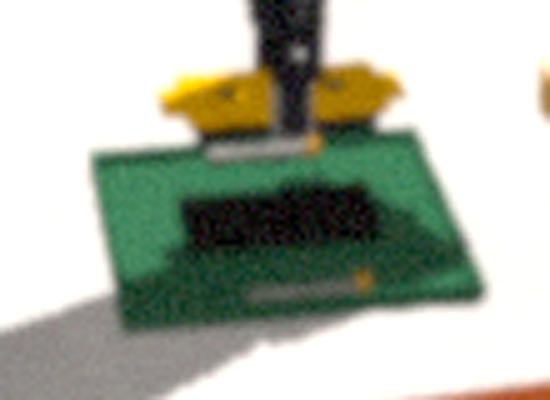

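View pics/c19.png

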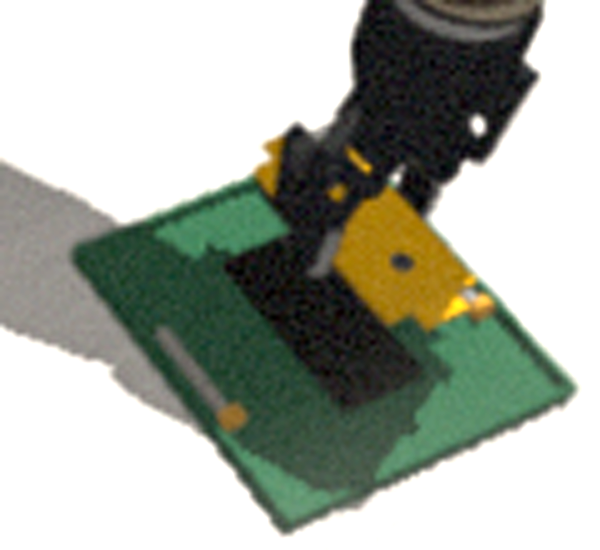

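```bash
python3 - <<'E'
import cv2,numpy as np
a=cv2.imread("pics/w9.png")
g=lambda x:cv2.convertScaleAbs(x,alpha=3)
A=cv2.resize(a[120:200,205:365],None,fx=5,fy=5,interpolation=cv2.INTER_CUBIC)
cv2.imwrite("pics/c20.png",g(A))
E
```

```text
(no output)
```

View pics/c20.png

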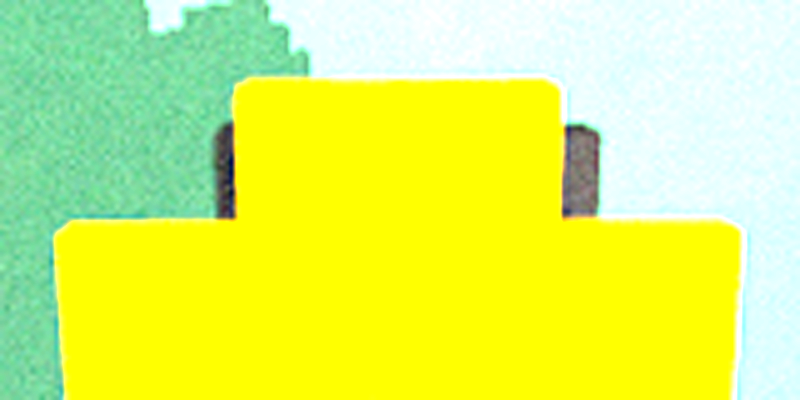

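```bash
cat > m2.py <<'E'
from h import *
import pickle
c,p,q=pickle.load(open("w9.pkl","rb"))
Rt=Ro.from_quat(q).as_matrix()
def tl(P,z,l):
    w=px2w(c,P,z); t=(w-p)@Rt; print(l,(t[:,:2]*1000).round(1).tolist())
tl([(247.8,146.5),(325,146.5)],.015,"rest end (want x=55,y=+-25)")
tl([(216.2,164.4),(353.4,164.4),(285,226),(285.5,342)],p[2]+.0163,"pad")
tl([(216.2,164.4),(353.4,164.4),(285,226),(285.5,342)],p[2]+.0113,"pad 5 lower")
tl([(131,69.5),(443,70.5)],.012,"tray")
tl([(165,183),(171,262),(407,183),(400,262)],.012,"pins")
E
python3 m2.py
```

```text
rest end (want x=55,y=+-25) [[56.6, -24.8], [56.6, 24.1]]
pad [[56.7, -28.4], [56.7, 25.7], [30.8, -1.3], [-28.1, -1.0]]
pad 5 lower [[55.9, -29.5], [55.9, 26.8], [29.0, -1.3], [-32.4, -1.0]]
tray [[101.4, -93.2], [101.0, 93.3]]
pins [[32.4, -81.1], [-25.8, -83.6], [32.4, 80.2], [-25.9, 82.1]]
```

>>> drive_tool:
  deltas:
    - {"dx":-0.0008,"dy":0.001,"dz":-0.013,"rx":0,"ry":0,"rz":0,"jaw":0.05}
    - {"dx":0,"dy":0,"dz":-0.013,"rx":0,"ry":0,"rz":0,"jaw":0.05}
    - {"dx":0,"dy":0,"dz":-0.013,"rx":0,"ry":0,"rz":0,"jaw":0.05}
    - {"dx":0,"dy":0,"dz":-0.008,"rx":0,"ry":0,"rz":0,"jaw":0.05}
    - {"dx":0,"dy":0,"dz":-0.004,"rx":0,"ry":0,"rz":0,"jaw":0.05}
    - {"dx":0,"dy":0,"dz":0,"rx":0,"ry":0,"rz":0,"jaw":0.05}
    - {"dx":0,"dy":0,"dz":0,"rx":0,"ry":0,"rz":0,"jaw":0.05}
  squeeze: 60

```text
time: 10.5
eef_pos: [0.5996, 0.2681, 0.0224]
tcp_rot: [0.093, 0.996, 0.0, 0.001]
contact_force: [-0.7, 0.3, -4.2]
opening: 0.637
```

```bash
python3 - <<'E'
from h import *
import pickle
s=ctrl.get_state()
c,im=snap("wrist","w10"); pickle.dump((c,s["eef_pos"],s["tcp_rot"]),open("w9.pkl","wb"));print(s["time"],s["eef_pos"],s["opening"],s["contact_force"])
c2,im2=snap("side","s10")
A=cv2.resize(im[80:380,110:460],None,fx=2,fy=2,interpolation=cv2.INTER_CUBIC)
cv2.imwrite("pics/c21.png",cv2.convertScaleAbs(A,alpha=2)[:,:,::-1])
A=cv2.resize(im2[100:180,220:330],None,fx=5,fy=5,interpolation=cv2.INTER_CUBIC)
cv2.imwrite("pics/c22.png",cv2.convertScaleAbs(A,alpha=2)[:,:,::-1])
E
```

```text
10.5 [0.59959841 0.26806587 0.02244485] 0.6372528063982004 [-0.68111252  0.32578599 -4.17920608]
```

View pics/c21.png

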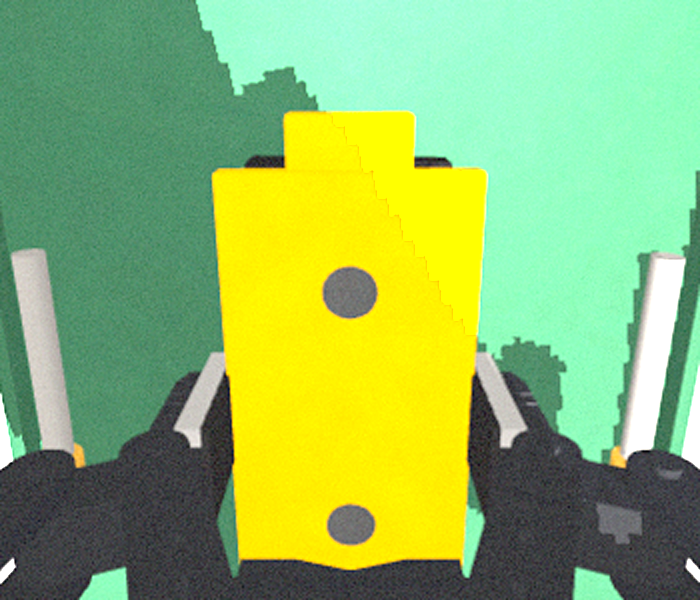

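View pics/c22.png

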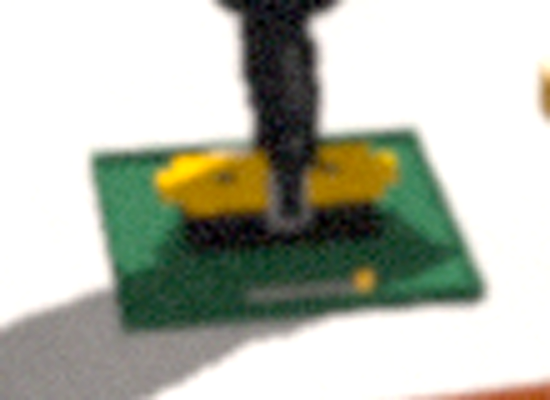

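```bash
cat >> m2.py <<'E'
print("now")
tl([(110+246/2,80+158/2),(110+452/2,80+158/2)],.015,"rest end")
tl([(110+213/2,80+170/2),(110+487/2,80+170/2),(110+350/2,80+292/2),(110+351/2,80+524/2)],p[2]+.0163,"pad")
tl([(110+29/2,80+250/2),(110+56/2,80+440/2),(110+668/2,80+255/2),(110+640/2,80+440/2)],.01,"pins")
E
python3 m2.py | sed -n '/now/,$p'
```

```text
now
rest end [[55.6, -25.7], [55.7, 22.7]]
pad [[56.4, -28.3], [56.4, 25.8], [30.8, -1.3], [-28.1, -1.0]]
pins [[31.7, -82.9], [-24.0, -83.9], [30.4, 79.9], [-24.0, 80.5]]
```

>>> drive_tool:
  deltas:
    - {"dx":0,"dy":0,"dz":-0.003,"rx":0,"ry":0,"rz":0,"jaw":0.05}
    - {"dx":0,"dy":0,"dz":-0.002,"rx":0,"ry":0,"rz":0,"jaw":0.05}
    - {"dx":0,"dy":0,"dz":0,"rx":0,"ry":0,"rz":0,"jaw":0.05}
    - {"dx":0,"dy":0,"dz":0,"rx":0,"ry":0,"rz":0,"jaw":0.05}
  squeeze: 60

```text
time: 11.1
eef_pos: [0.599, 0.2679, 0.0167]
tcp_rot: [0.093, 0.996, -0.0, -0.0]
contact_force: [-0.0, -0.3, -4.6]
opening: 0.638
```

>>> drive_tool:
  deltas:
    - {"dx":0,"dy":0,"dz":-0.001,"rx":0,"ry":0,"rz":0,"jaw":0.05}
    - {"dx":0,"dy":0,"dz":0,"rx":0,"ry":0,"rz":0,"jaw":0.05}
    - {"dx":0,"dy":0,"dz":0,"rx":0,"ry":0,"rz":0,"jaw":0.05}
  squeeze: 60

```text
time: 11.48
eef_pos: [0.5992, 0.268, 0.0165]
tcp_rot: [0.093, 0.996, -0.0, 0.0]
contact_force: [-3.1, -1.4, 1.7]
opening: 0.635
```

Contact has been made (force went from -4.6 N to +1.7 N), so the rest carries the pad. I'll open evenly and then check before retreating.

>>> drive_tool:
  deltas:
    - {"dx":0,"dy":0,"dz":0,"rx":0,"ry":0,"rz":0,"jaw":0.056}
    - {"dx":0,"dy":0,"dz":0,"rx":0,"ry":0,"rz":0,"jaw":0.06}
    - {"dx":0,"dy":0,"dz":0,"rx":0,"ry":0,"rz":0,"jaw":0.066}
    - {"dx":0,"dy":0,"dz":0,"rx":0,"ry":0,"rz":0,"jaw":0.074}
    - {"dx":0,"dy":0,"dz":0,"rx":0,"ry":0,"rz":0,"jaw":0.074}
    - {"dx":0,"dy":0,"dz":0.01,"rx":0,"ry":0,"rz":0,"jaw":0.074}
    - {"dx":0,"dy":0,"dz":0.02,"rx":0,"ry":0,"rz":0,"jaw":0.074}
    - {"dx":0,"dy":0,"dz":0.04,"rx":0,"ry":0,"rz":0,"jaw":0.08}
    - {"dx":0,"dy":0,"dz":0.04,"rx":0,"ry":0,"rz":0,"jaw":0.08}
    - {"dx":0,"dy":0,"dz":0.04,"rx":0,"ry":0,"rz":0,"jaw":0.08}
    - {"dx":0,"dy":0,"dz":0.03,"rx":0,"ry":0,"rz":0,"jaw":0.08}
    - {"dx":0,"dy":0,"dz":0,"rx":0,"ry":0,"rz":0,"jaw":0.08}
    - {"dx":0,"dy":0,"dz":0,"rx":0,"ry":0,"rz":0,"jaw":0.08}
  squeeze: 40

```text
time: 13.1
eef_pos: [0.5986, 0.2678, 0.1954]
tcp_rot: [0.093, 0.996, -0.0, -0.0]
contact_force: [-0.2, -0.6, -0.8]
opening: 0.937
```

```bash
python3 - <<'E'
from h import *
import pickle
s=ctrl.get_state()
c,im=snap("wrist","w11"); pickle.dump((c,s["eef_pos"],s["tcp_rot"]),open("w9.pkl","wb"));print(s["time"],s["eef_pos"],s["opening"],s["contact_force"])
c2,im2=snap("side","s11")
A=cv2.resize(im[20:270,150:430],None,fx=2.4,fy=2.4,interpolation=cv2.INTER_CUBIC)
cv2.imwrite("pics/c23.png",cv2.convertScaleAbs(A,alpha=2)[:,:,::-1])
A=cv2.resize(im2[100:310,200:420],None,fx=2.7,fy=2.7,interpolation=cv2.INTER_CUBIC)
cv2.imwrite("pics/c24.png",cv2.convertScaleAbs(A,alpha=1.7)[:,:,::-1])
E
```

```text
13.1 [0.59857474 0.26778823 0.19540275] 0.9370297868295737 [-0.1685246  -0.55041445 -0.80544436]
```

View pics/c23.png

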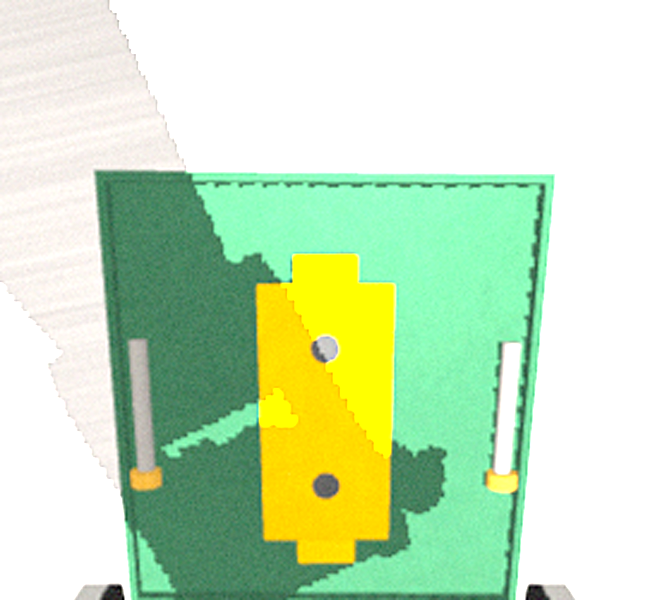

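View pics/c24.png

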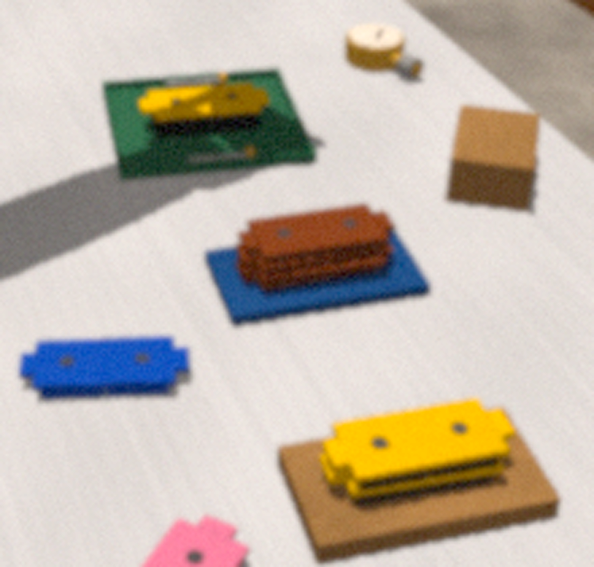

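```bash
cat >> m2.py <<'E'
print("final")
f=lambda L:[(150+x/2.4,20+y/2.4) for x,y in L]
tl(f([(256,283),(395,283),(389,541),(263,540),(325,349),(326,486)]),.032,"pad")
tl(f([(96,171),(553,176),(516,598),(133,600)]),.012,"tray")
tl(f([(138,340),(145,470),(511,342),(503,473)]),.01,"pins")
E
python3 m2.py | sed -n '/final/,$p'
```

```text
final
pad [[55.1, -28.3], [55.1, 27.3], [-57.0, 28.0], [-56.5, -28.2], [28.7, -0.7], [-31.0, -0.2]]
tray [[98.3, -94.3], [96.5, 92.7], [-95.9, 92.7], [-97.1, -94.2]]
pins [[29.2, -82.8], [-31.0, -84.1], [28.4, 81.2], [-32.3, 82.2]]
```

```bash
python3 - <<'E'
from h import *
a=cv2.imread("pics/side0.png");b=cv2.imread("pics/s11.png")
cv2.imwrite("pics/c25.png",np.hstack([cv2.resize(x[230:310,300:410],None,fx=3.6,fy=3.6,interpolation=cv2.INTER_CUBIC) for x in(a,b)]))
workorder.sign_off()
E
```

```text
the job is handed in; nothing more can be done
```

View pics/c25.png

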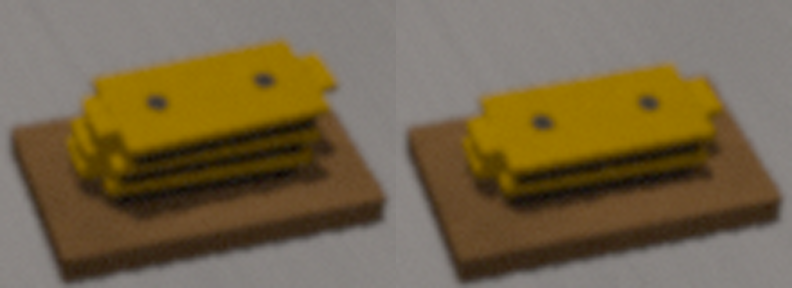

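I gripped the top yellow pad across its plate, carried it to the tray and lowered it onto the black rest until the rest took its weight. I then opened the jaws, withdrew upwards, and handed the job in with the clock at about 13 s.

**Placing:** in the last wrist picture the pad lies flat, lining down. It is about 1 mm off the tray's middle lengthwise and 0.5 mm across, and within about 0.5° of its direction. The camera calibration is only good to about 2 mm.

**Other pads:** before and after pictures of the yellow stack show no visible shift of the pad underneath. I judged this by eye and did not measure it. The worn stack was not touched, and it looks undisturbed in the final side picture.

**What disagreed:**
- **Fingertips:** in the pictures the open fingertips stood about 5–10 mm behind the TCP, not 25 mm ahead of it. I set the grasp height from close-up pictures instead.
- **Rest position:** the fixed scene camera put the rest about 2 mm farther to the robot's right than the wrist camera did. I relied on the wrist view, which showed pad and rest together.
- **First move call:** it was refused because each row needs all seven keys. The arm did not move.

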